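Fetch the drill-bit cassette out of the deep rinse tank with the hook rod

TASK

Take the orange-handled hook rod from its forked stand and with it fetch the blue drill-bit cassette hanging deep in the narrow clear tank: feel gently for the yellow lifting eye, hook it, lift the cassette out and stand it upright in the middle of the steel drip tray, then hang the rod back in its fork. Only the hook may touch the cassette, never the gripper; keep every push, knock and set-down of rod and cassette light, about 8 N at most, and leave the other things on the bench where they are.

Things in the scene. Friction and masses are not known exactly. Their poses are not given: they have to be found in the camera images.
- tank: Narrow open-topped rinse tank, fixed, dry; clear walls 4 thick, red rim, red foot plate 100 x 210. Origin: centre of underside; z up, y along its length. Outside 64 (x) x 168 (y), rim bars 74 x 180, rim at z = 140 mm; inside 56 (x) x 160 (y).
- tank_rails (a point): Middle of the tank, level with the tops (63 mm above its underside) of two steel rails, 10 wide, along its long walls; the cassette's deck hangs on them between low end stops, 1 mm clear of it. The rails sit on rubber mounts: they yield about 6 N per mm along the tank's y (8 mm at most) and, beyond 1 to 3 N, about 3 N per mm downwards (6 mm at most).
- cassette: Drill-bit cassette, 0.2 to 0.45 kg, loose, hanging by its blue deck on the tank's rails, its y along the tank's. Origin: centre of its underside (bottom of the legs); z up. Deck 50 (x) x 100 (y) x 5 mm, flat top at z = 43; below it two legs 28 wide 5 thick at y = +-46, on which it can stand. Brass stubs, 8 high, at x = +-20. It carries the lifting eye (see cassette_deck).
- cassette_deck (a point): Middle of the deck's top. One yellow eye stands on the deck: upside-down U of 3.5 mm bar in the x-z plane, at x = 0, 18 wide and 17.5 high inside; a hook enters along y, then lifts. It is clamped stiffly between y = -24 and +24 mm, WHERE IS NOT MEASURED: feel for it. Do not shove it. Off centre, it makes the lifted cassette lean up to 27 deg, its middle swinging below the hook.
- rod: Hook rod, 0.12 kg, loose, hanging in the stand's fork, its yaw the stand's. Origin: on the shank's axis at the underside of the orange handle; z up. Handle 24 x 24 x 50 mm, from z = 0 to 50; best gripped on its +y and -y faces about 30 above its underside. Below it a 5 mm steel shank down to the hook.
- hook (a point): In the rod's hook: middle of its foot, at rod y = 5, z = -82.5 mm. The foot is 5 mm round bar, lowest side at rod z = -85, pointing to the rod's +y, ending 13 from the shank's axis in an upturned tip (axis at y = 10.5, top at z = -75). Gap between shank and tip 5.5 wide; hook 10 tall in all.
- stand: Forked rod stand, fixed; green base, dark steel post and fork. Origin: on the bench below the fork's seat; z up. Fork top at z = 140 mm, 8 thick; slot 12 wide along x, open towards -x (mouth at x = -20), closed at x = +33; prongs 14 wide. Post at x = 47 to 63. Base plate x = -35 to 75, y = +-50, 12 high.
- stand_seat (a point): The place in the fork where the handle's underside rests: mid-slot, at the fork's top face.
- tray: Steel drip tray, fixed, 150 (x) x 180 (y) x 18 mm high, walls and floor 4 thick. Origin: centre of its underside; z up. Inner floor at z = 4. Set down leaning, the cassette meets the floor with its lower leg first; friction holds that leg, so let the hook follow sideways along the cassette's y (up to about 30 mm, away from that leg) while it levels: pressing straight down can jam it.
- oil_bottle: Bystander, leave alone: amber oil bottle with a red cap, 52 dia x 140 tall (mm).
- paste_can: Bystander, leave alone: yellow-labelled metal can, 72 dia x 70 tall (mm).
- beam_offcut: Bystander, leave alone: pale wooden beam offcut, 70 x 190 x 45, lying (mm).
- screwdriver: Bystander, leave alone: screwdriver lying on the bench (mm).
- wrench: Bystander, leave alone: steel wrench lying on the bench (mm).
- chip_pot: Bystander, leave alone: grey plastic pot, 72 dia x 80 tall (mm).
- collar: Bystander, leave alone: steel collar ring, 56 dia x 22 tall, lying flat (mm).

How it is judged (in metres and radians):
On the way, in this order (a step that is already met when the one before it is completed fails the run):
1. the cassette hangs on the hook rod alone, out of the tank and above its rim (z of cassette in the frame of tank above 0.142 m and contact force between rod and cassette above 1 N and contact force between cassette and tank below 0.3 N and contact force between cassette and the fingers below 0.3 N), for 0.1 s.
2. the cassette stands upright in the drip tray, off the hook (x of cassette in the frame of tray between -0.055 and 0.055 m and y of cassette in the frame of tray between -0.05 and 0.05 m and z of cassette in the frame of tray below 0.012 m and angle between cassette's own z axis and vertical below 0.08 rad and contact force between rod and cassette below 0.2 N and linear speed of cassette below 0.03 m/s and contact force between cassette and tray above 1 N), for 0.2 s.
At the end, for the whole second after the job is handed in: Cassette at rest in the tray, legs on its floor (centre within 55 mm of the middle in x, 50 mm in y; under 0.08 rad from upright), off the hook; rod at rest in the fork, handle underside within 15 mm of the seat, under 0.08 rad from upright (x of cassette in the frame of tray between -0.055 and 0.055 m and y of cassette in the frame of tray between -0.05 and 0.05 m and z of cassette in the frame of tray below 0.012 m and angle between each of cassette, rod's own z axis and vertical below 0.08 rad and linear speed of each of cassette, rod below 0.02 m/s and contact force between rod and cassette below 0.2 N and distance between rod and stand_seat below 0.015 m); the robot touches nothing.
It fails at once if rod and cassette (its eye included) press on each other with more than 10 N (contact force between rod and cassette above 10 N).
It fails at once if the rod or the cassette presses on or knocks the tank with more than 10 N (contact force between any of rod, cassette and tank above 10 N).
It fails at once if the cassette is set or dropped on the tray with more than 20 N (contact force between cassette and tray above 20 N).
It fails at once if the gripper or arm touches the cassette or the tank (contact force between any of the fingers, the arm and cassette above 1 N or contact force between any of the fingers, the arm and tank above 1 N).
It fails at once if another thing on the bench is moved more than 20 mm (distance of any of oil_bottle, paste_can, beam_offcut, screwdriver, wrench, chip_pot, collar from where it was at the start of the episode above 0.02 m).
It also fails if it takes over 72 s, if anything falls off the work surface, if the arm or the gripper's body presses on something with over 40 N, if the wrist force passes 120 N, or if a joint passes its speed limit or range.

ROBOT

A 7-joint arm with a two-finger parallel gripper is mounted at the origin on the work surface. World frame = base frame: x ahead of the robot, y to its left, z up, the work surface at z = 0. Lengths are in mm, angles in rad, forces in N, time in s.
With the tool pointing down it reaches from about 400 to 875 mm from the base axis. Payload 4.4 kg.
Tool frame: the origin (TCP) lies at the very end of the fingers, on their centre line; the grasp point (between the pads) lies 19 mm behind it; y points along the fingers, x is the direction in which the jaws open and shut, and the axes are right-handed (so a half turn about y gives the same grasp; the last joint's range is limited). The gripper opens to 85 mm and grips with 20 to 120 N. Pads are 22 mm wide; open, the fingers measure 114 mm over their backs; the gripper's body (76 mm by 85 mm) begins 54 mm behind the grasp point. The pads swing forward as they close: fully open they stand 13 mm farther back than shut.
Start: joints at [1.148, 0.628, 0.038, 1.517, -0.027, 0.996, -0.02], TCP at [227.058, -609.067, 231.313] pointing down, gripper open.
Joint ranges: [-3.06, 3.06], [-0.37, 2.12], [-1.25, 1.32], [0.18, 2.47], [-1.1, 4.24], [0.23, 1.98], [-2.94, 2.94]. Speed limits (rad/s): [2.57, 2.57, 3.14, 3.14, 3.14, 3.14, 3.14].

INTERFACE

Orientations are given as [roll, pitch, yaw] about the fixed x, y, z axes, in that order (R = Rz(yaw) Ry(pitch) Rx(roll)).
In Python, from cell import ctrl, get_image, nets gives the robot as it stands. The module is installed in compiled form; this text tells all that it offers.
- The arm moves only by the tool step_arm, never from a script. Its argument "moves" is text: rows parted by semicolons, each of 7 numbers parted by spaces: the shift along the tool's x, y, z normalised to -1 to 1, where 1 is 0.05 m, then the turn, a rotation vector about the tool's x, y, z normalised to -1 to 1, where 1 is 0.12 rad, then the opening, from 0 (shut) to 1 (fully open). A call has 1 to 20 rows; each row shifts and turns the commanded pose from where the row before left it, along the tool's axes as they then stand; what a row does not reach is not made up. A row lasts 1/10 s, in which the tool goes at most 50 mm and 8.59 degrees, less where a joint would pass 70% of its speed; a pose out of reach is approached as far as the arm can. A call with a number of a shift or a turn outside -1 to 1 is refused whole. A call with a gripper value outside its range is refused whole. The fingers move at their own pace and stop on an object; the grip force is fixed at half the most. Time passes only in rows, so rows that do not move let the fingers close. It gives the time, the measured TCP pose, the force and the opening at its end, in the units of the state.
- ctrl.read_state(): the state, without advancing time (a new reading comes with each control period).
- get_image(name): name is "side" or "top"; returns a dict with "color" (420x560x3 uint8, blue, green, red), "vertical_fov" (degrees; the focal length in pixels is half the picture's height over the tangent of half this angle, whatever the lens; pixels are square), "cx", "cy" (the principal point, pixels), "R" (3x3) and "t" (3): a world point X has camera coordinates R X + t. Camera axes: x right, y down, z forward; pixel columns grow to the right and rows downward; lengths in mm; the calibration is good to about 2 mm. A picture is of the moment at which its call begins. There is no depth.
- ctrl.finish_job(): hands the job in, once; it reports no verdict.
Trained networks look in a picture, given as the dict that the camera call returned (one of the last four; its "shot" number tells which), for a name from the list of things; names that differ only in an ending like _2 or _b are one class to them, and where a whole thing is asked for, a point or a joint stands for the part that bears it (a point fixed in the world has none). Each returns a list of dicts, best first, with "conf" (0 to 1); they miss things now and then, are a little off and sometimes report something else, mostly with a low value. They report only what shows in the picture. A call takes as long as a camera call.
- nets.find_in(picture, target): "position" ([x, y, z] in mm, in world coordinates, good to about 4 mm: the middle of the surface that is visible of it).
- nets.cut_out(picture, target): "pixels" (420x560 bool, what is visible of it).
- nets.place_of(picture, target): "position" ([x, y, z] in mm, in world coordinates, good to about 4 mm: a listed point, or the origin of a listed thing).
The state is a dict: "clock": time; "qpos": joint angles; "qd": joint speeds; "tau": joint torques, N m; "eef_pos": TCP position; "tool_rot": TCP orientation; "force": force on the tool from outside, world axes, zero at the start; "torque": the same for the moment, N m; "width": finger opening in mm.
Only numpy, scipy, OpenCV 4.12 (cv2) and the standard library are available. Lean on these libraries where they do the work, as an engineer would, in place of code of your own. Each camera call takes 0.05 s, during which the arm holds its last target.

## Working session

There is one attempt and no reset: what is moved stays moved. The work goes in short steps, Python scripts to look and compute and a tool call to move; the robot and the scene stay as the last step left them, time stands still between calls to the robot, and variables do not carry over. Pictures are saved under pics/ and viewed, and the job is handed in when it is done.

Besides the shell and the picture viewer there is one more tool, called after "Request:" by a JSON object that holds its "method" and its "body". step_arm: Moves the arm, as the interface text tells. Scaled input: -1 to 1 covers 0.05 m each way for a shift and 0.12 rad each way for a turn. Its arguments: {"type":"object","properties":{"moves":{"type":"string"}},"required":["moves"]}

```bash
mkdir -p pics; ls
python3 - <<'E'
from cell import ctrl,get_image,nets
import cv2,numpy as np
print(ctrl.read_state())
for n in ("side","top"):
    p=get_image(n); cv2.imwrite(f"pics/a_{n}.png",p["color"])
    print(n,p["vertical_fov"],p["cx"],p["cy"],p["R"],p["t"],p["shot"])
    for t in ["tank","tank_rails","cassette","cassette_deck","rod","hook","stand","stand_seat","tray"]:
        r=nets.place_of(p,t)
        print(t,[(np.round(d["position"],1),round(d["conf"],2)) for d in r[:2]])
E
```

```text
pics
{'clock': 0.0, 'qpos': array([ 1.14820924,  0.62934079,  0.03846018,  1.51836303, -0.02702353,
        0.99628146, -0.01996994]), 'qd': array([ 9.52010986e-04, -5.06024627e-04,  2.49191683e-04, -4.21932916e-05,
       -1.72447511e-04, -1.23503206e-04,  4.00212657e-04]), 'tau': array([-6.31872335e-04, -5.63402903e+01,  1.22581534e+00, -1.93444151e+01,
        1.09290596e-02,  1.06931623e-02,  8.81630001e-06]), 'eef_pos': array([ 226.83121131, -608.47935513,  230.39445162]), 'tool_rot': array([-1.57081154,  0.00187418, -1.21400663]), 'force': array([-0.81999577, -0.12180938,  0.40783887]), 'torque': array([-0.00882005,  0.00068892,  0.00840019]), 'width': 85.58249175107984}
side 47.358163492783696 282.3528396626389 205.89799005545106 [[-0.98167798 -0.19053781  0.00191897]
 [-0.13373096  0.68175717 -0.71925183]
 [ 0.1357364  -0.70633031 -0.69474681]] [ 554.83941381  135.34439377 1436.09823259] 1
tank [(array([545.9,   6.2,  -1.2]), 0.6)]
tank_rails [(array([543.3,   3.9,  59.5]), 0.73), (array([756.3, 188.9,   2.8]), 0.64)]
cassette []
cassette_deck [(array([542.9,   3.4,  66.4]), 
[... 383 characters left out ...]
.49052004e-01]
 [ 1.49066787e-01 -1.09342071e-02 -9.88766674e-01]] [  12.23817369  573.38687534 1179.22268119] 2
tank []
tank_rails [(array([545.7,   3.7,  63.3]), 0.76), (array([ 338.4, -403.6,    3.8]), 0.15)]
cassette [(array([547. ,   9.8,  28.4]), 0.7), (array([544.3,   6.2,  63.5]), 0.42)]
cassette_deck [(array([542.8,  10.9,  72.5]), 0.81), (array([487.4, 250. , 139.1]), 0.7)]
rod [(array([485.6, 250.4, 137.5]), 0.7)]
hook [(array([488.2, 250.7, 137.6]), 0.41)]
stand [(array([491.3, 247.1,   3.3]), 0.92), (array([5.49e+02, 7.60e+00, 5.00e-01]), 0.51)]
stand_seat [(array([489.1, 249. , 141. ]), 0.6), (array([ 339. , -401.1,    1.2]), 0.2)]
tray [(array([ 529.9, -251.9,    0.6]), 0.75)]
```

View images.

View pics/a_side.png

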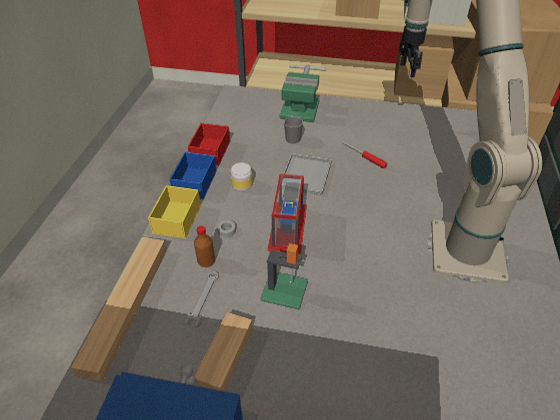

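View pics/a_top.png

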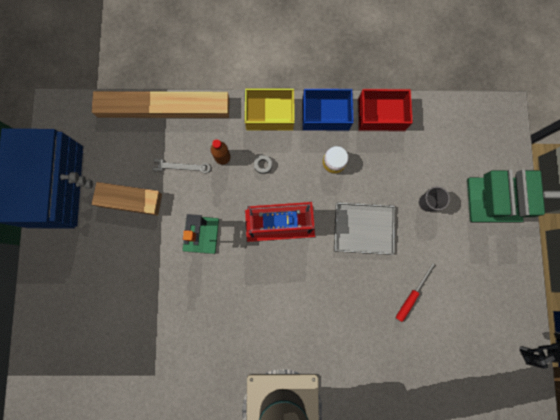

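Run:
```python
import cv2
a=cv2.imread("pics/a_top.png")
c=cv2.resize(a[195:260,170:330],None,fx=5,fy=5,interpolation=cv2.INTER_CUBIC); cv2.imwrite("pics/b_top.png",c)
c=cv2.resize(a[190:265,320:410],None,fx=7,fy=7,interpolation=cv2.INTER_CUBIC); cv2.imwrite("pics/b_tray.png",c)
a=cv2.imread("pics/a_side.png")
c=cv2.resize(a[165:310,230:340],None,fx=4,fy=4,interpolation=cv2.INTER_CUBIC); cv2.imwrite("pics/b_side.png",c)
```

```text
(no output)
```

View pics/b_top.png

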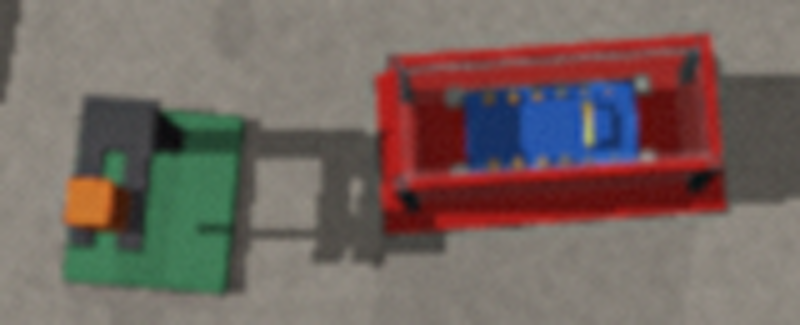

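View pics/b_side.png

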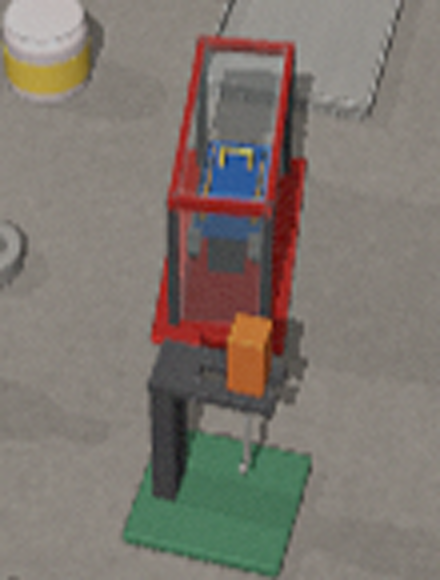

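View pics/b_tray.png

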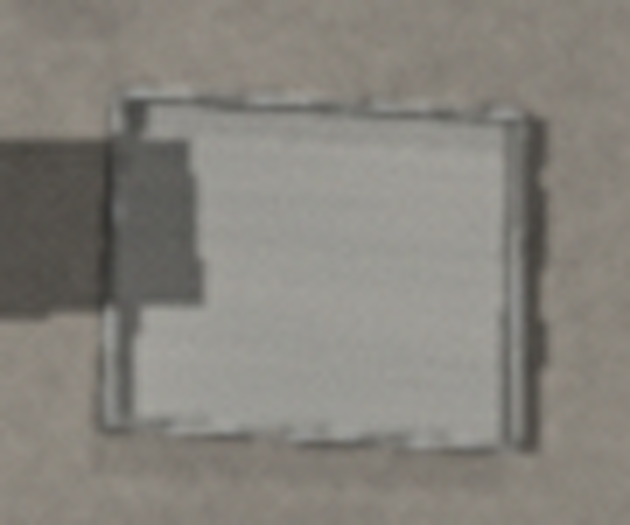

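```bash
cat > h.py <<'E'
import numpy as np,cv2
def K(p):
    f=210/np.tan(np.radians(p["vertical_fov"])/2); return f,p["cx"],p["cy"]
def proj(p,X):
    X=np.atleast_2d(X); c=X@np.array(p["R"]).T+np.array(p["t"]); f,cx,cy=K(p)
    return np.stack([f*c[:,0]/c[:,2]+cx,f*c[:,1]/c[:,2]+cy],1)
def back(p,uv,z):
    f,cx,cy=K(p); R=np.array(p["R"]); C=-R.T@np.array(p["t"])
    d=R.T@np.array([(uv[0]-cx)/f,(uv[1]-cy)/f,1]); return C+d*(z-C[2])/d[2]
def boxpts(x0,x1,y0,y1,z0,z1):
    return np.array([[x,y,z] for x in(x0,x1) for y in(y0,y1) for z in(z0,z1)],float)
def pose(X,x,y,yaw,z=0):
    c,s=np.cos(yaw),np.sin(yaw); return X@np.array([[c,s,0],[-s,c,0],[0,0,1]])+[x,y,z]
E
cat > fit.py <<'E'
from cell import get_image
from h import *
from scipy.optimize import minimize
S=4
P={n:get_image(n) for n in("side","top")}
np.save("cams.npy",{n:{k:v for k,v in p.items() if k!="color"} for n,p in P.items()},allow_pickle=True)
def big(p): return cv2.resize(p["color"],None,fx=S,fy=S,interpolation=cv2.INTER_LINEAR).astype(int)
B={n:big(p) for n,p in P.items()}
def fillv(m,p,pts,v):
    u=(proj(p,pts)+.5)*S-.5
    cv2.fillConvexPoly(m,cv2.convexHull(np.round(u*16).astype(np.int32)),v,shift=4)
def masks(parts,col):
    pass
def green(b): return (b[...,1]>b[...,2]*1.35)&(b[...,1]>b[...,0]*1.1)
def red(b): return (b[...,2]>b[...,1]*2.2)&(b[...,2]>b[...,0]*2.2)&(b[...,2]>60)
def cost(q,parts,roi,M,hull):
    t=0
    for n,p in P.items():
        m=np.zeros((420*S,560*S),np.uint8)
        for b,v in parts: fillv(m,p,pose(b,*q),v)
        u=proj(p,[[q0[0],q0[1],50]])[0]*S; 
        a,c=int(u[1]),int(u[0]); r=70*S
        sl=np.s_[max(a-r,0):a+r,max(c-r,0):c+r]
        t+=np.sum((m[sl]==1)!=M[n][sl]) - np.sum((m[sl]==2)&M[n][sl])
    return t/S/S
def run(name,q,parts,M):
    global q0; q0=q
    best=None
    for y0 in (-.1,0,.1):
      r=minimize(cost,[q[0],q[1],q[2]+y0],args=(parts,None,M,None),method="Nelder-Mead",options=dict(initial_simplex=[[q[0]+a,q[1]+b,q[2]+y0+c] for a,b,c in[(0,0,0),(8,0,0),(0,8,0),(0,0,.1)]],xatol=.05,fatol=.05))
      if best is None or r.fun<best.fun: best=r
    print(name,np.round(best.x,3),best.fun); return best.x
# stand: base green(1) occluded by dark post/fork (2 -> ignore)
st=[(boxpts(-35,75,-50,50,0,12),1),(boxpts(47,63,-8,8,12,140),2),(boxpts(-20,63,-20,20,132,140),2),(boxpts(-12,12,-12,12,140,190),2),(boxpts(-3,3,-3,3,60,140),2)]
GM={n:green(B[n]) for n in P}; RM={n:red(B[n]) for n in P}
for n in P: cv2.imwrite(f"pics/m_{n}.png",(GM[n]*120+RM[n]*255).astype(np.uint8)[::2,::2][:,:].clip(0,255)[200:600,300:1000])
run("stand",[490,249,-.08],st,GM)
E
python3 fit.py
```

```text
stand [ 4.92280e+02  2.51332e+02 -8.60000e-02] 197.375
```

Run:
```python
import numpy as np
from h import *
C=np.load("cams.npy",allow_pickle=True).item()
p=C["top"]
def cr(x,y,ox,oy,f): return ((x+.5)/f-.5+ox,(y+.5)/f-.5+oy)
print("tank rim z140")
for q in [(388,58),(710,37),(722,165),(402,190)]: print(back(p,cr(*q,170,195,5),140).round(1))
print("tray z18")
for q in [(115,92),(530,112),(530,450),(100,432)]: print(back(p,cr(*q,320,190,7),18).round(1))
print("deck z68")
for q in [(467,97),(636,83),(640,158),(467,167)]: print(back(p,cr(*q,170,195,5),68).round(1))
print("eye top 89",back(p,cr(588,103,170,195,5),89).round(1),back(p,cr(590,145,170,195,5),89).round(1))
s=C["side"]
print("tank side")
for q in [(200,38),(296,40),(272,205),(168,200)]: print(back(s,cr(*q,230,165,4),140).round(1))
print("eye side",back(s,cr(221,150,230,165,4),89).round(1),back(s,cr(252,152,230,165,4),89).round(1))
```

```text
tank rim z140
[575.4  98.4 140. ]
[587.6 -79.4 140. ]
[516.4 -85.2 140. ]
[502.4  90.  140. ]
tray z18
[ 607.1 -166.    18. ]
[ 598.6 -348.3   18. ]
[ 450.9 -342.    18. ]
[ 458.4 -156.4   18. ]
deck z68
[564.3  56.6  68. ]
[572.8 -42.5  68. ]
[528.5 -44.5  68. ]
[523.1  56.4  68. ]
eye top 89 [557.9 -13.5  89. ] [533.5 -14.6  89. ]
tank side
[589.3 -78.7 140. ]
[516.4 -90.6 140. ]
[504.5  89.2 140. ]
[577.1  98.4 140. ]
eye side [559.8 -11.7  89. ] [536.3 -14.   89. ]
```

Request:
{"method": "step_arm", "body": {"moves": "0 0 0 0 0.92 0 1;0 0 0 0 0.92 0 1;0 0 0 0 0.92 0 1;0 0 0 0 0.92 0 1;-0.63 0 0.353 0 0 0 1;-0.63 0 0.353 0 0 0 1;-0.63 0 0.353 0 0 0 1;-0.63 0 0.353 0 0 0 1;-0.63 0 0.353 0 0 0 1;-0.63 0 0.353 0 0 0 1;-0.63 0 0.353 0 0 0 1;-0.63 0 0.353 0 0 0 1;-0.63 0 0.353 0 0 0 1;-0.63 0 0.353 0 0 0 1;-0.63 0 0.353 0 0 0 1;-0.63 0 0.353 0 0 0 1"}}

```text
clock: 2.7
eef_pos: [470.9, -249.1, 231.5]
tool_rot: [-1.57, -0.0, -1.656]
force: [0.5, -0.3, -0.6]
width: 85.1
```

Request:
{"method": "step_arm", "body": {"moves": "-0.6 -0.04 -0.027 0 0 0 1;-0.625 -0.04 -0.027 0 0 0 1;-0.625 -0.04 -0.027 0 0 0 1;-0.625 -0.04 -0.027 0 0 0 1;-0.625 -0.04 -0.027 0 0 0 1;-0.625 -0.04 -0.027 0 0 0 1;-0.625 -0.04 -0.027 0 0 0 1;-0.625 -0.04 -0.027 0 0 0 1;-0.625 -0.04 -0.027 0 0 0 1;-0.625 -0.04 -0.027 0 0 0 1;-0.625 -0.04 -0.027 0 0 0 1;-0.625 -0.04 -0.027 0 0 0 1;-0.625 -0.04 -0.027 0 0 0 1;-0.625 -0.04 -0.027 0 0 0 1;-0.625 -0.04 -0.027 0 0 0 1;-0.625 -0.04 -0.027 0 0 0 1;0 0 0 0 0 0 1;0 0 0 0 0 0 1"}}

```text
clock: 4.5
eef_pos: [490.6, 248.8, 263.2]
tool_rot: [-1.571, -0.0, -1.654]
force: [0.1, -1.4, 1.0]
width: 85.6
```

Request:
{"method": "step_arm", "body": {"moves": "-0.034 0.36 0.01 0 0 0 1;0 0.36 0 0 0 0 1;0 0.36 0 0 0 0 1;0 0.36 0 0 0 0 1;0 0.36 0 0 0 0 1;0 0.36 0 0 0 0 1;0 0 0 0 0 0 1"}}

```text
clock: 5.2
eef_pos: [490.2, 247.4, 153.4]
tool_rot: [-1.575, -0.004, -1.658]
force: [-0.6, -0.6, -0.0]
width: 85.3
```

```bash
cat > snap.py <<'E'
import sys
from cell import ctrl,get_image
from h import *
n,tag,x0,x1,y0,y1,f=sys.argv[1],sys.argv[2],*map(int,sys.argv[3:8])
p=get_image(n); cv2.imwrite(f"pics/{tag}.png",cv2.resize(p["color"][y0:y1,x0:x1],None,fx=f,fy=f,interpolation=cv2.INTER_CUBIC))
s=ctrl.read_state(); print(s["clock"],s["eef_pos"].round(1),s["tool_rot"].round(3),s["force"].round(2),s["torque"].round(2),round(s["width"],1))
E
python3 snap.py side c_side 220 350 165 310 4
```

```text
5.25 [491.1 248.1 154.7] [-1.573 -0.002 -1.658] [-0.48  0.28 -0.12] [ 0.03  0.04 -0.02] 85.5
```

View pics/c_side.png

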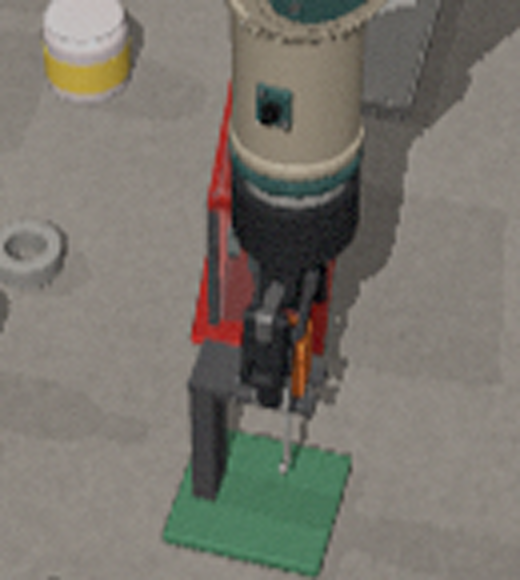

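Run:
```python
import numpy as np
from h import *
C=np.load("cams.npy",allow_pickle=True).item()
p=C["side"]
e=np.array([491.1,248.1,154.7]);
yd=np.array([.085,.996,0])
def c(u): return ((u-[220,165]+.5)*4).round(1)
for d in(48,): print("finger tip",c(proj(p,e+d*yd)),c(proj(p,e+d*yd+[0,0,19])))
def c2(u): return ((u-[230,165]+.5)*4).round(1)
for x,y in((491,250.5),(486,250),(492,251),(482,250)):
  print(x,"handle top face corners",[c2(proj(p,v))[0].tolist() for v in pose(boxpts(-12,12,-12,12,140,190),x,y,-.086)])
p=C["top"]
def c3(u): return ((u-[170,195]+.5)*5).round(1)
for x,y in((491,250.5),(486,250)):
  print(x,"handle",[c3(proj(p,v))[0].tolist() for v in pose(boxpts(-12,12,-12,12,140,190),x,y,-.086)])
```

```text
finger tip [[271.8 423.2]] [[272.1 403.8]]
491 handle top face corners [[273.8, 373.6], [275.8, 322.2], [264.3, 401.6], [266.0, 350.3], [237.9, 365.7], [238.8, 314.3], [227.9, 393.5], [228.6, 342.2]]
486 handle top face corners [[281.6, 374.2], [283.8, 322.8], [272.2, 402.2], [274.1, 350.9], [245.6, 366.3], [246.8, 314.8], [235.8, 394.1], [236.6, 342.8]]
492 handle top face corners [[272.1, 374.0], [274.0, 322.6], [262.6, 402.0], [264.3, 350.7], [236.2, 366.0], [237.1, 314.6], [226.2, 393.9], [226.8, 342.6]]
482 handle top face corners [[287.7, 375.1], [290.1, 323.7], [278.4, 403.2], [280.5, 351.9], [251.7, 367.2], [253.0, 315.8], [241.9, 395.0], [243.0, 343.7]]
491 handle [[126.6, 234.7], [108.3, 227.1], [82.6, 230.8], [62.3, 223.1], [131.7, 190.8], [113.7, 181.3], [87.9, 187.0], [67.9, 177.3]]
486 handle [[127.2, 243.9], [108.9, 236.8], [83.2, 240.0], [62.9, 232.7], [132.3, 200.0], [114.4, 190.9], [88.5, 196.1], [68.5, 186.8]]
```

Run:
```python
import cv2
for n,t in(("side",(268,236,305,270)),("top",(178,222,200,248))):
    a=cv2.imread(f"pics/a_{n}.png"); x0,y0,x1,y1=t
    b=a.astype(int); m=(b[...,2]>150)&(b[...,2]>b[...,0]*2.5)&(b[...,1]<b[...,2]*.75)&(b[...,1]>b[...,2]*.3)
    import numpy as np
    ys,xs=np.nonzero(m[y0:y1,x0:x1]); print(n,xs.min()+x0,xs.max()+x0,ys.min()+y0,ys.max()+y0,xs.mean()+x0,ys.mean()+y0)
```

```text
side 268 302 236 263 291.08152173913044 252.45108695652175
top 183 191 231 239 187.32876712328766 235.013698630137
```

Request:
{"method": "step_arm", "body": {"moves": "-0.045 0 0 0 0 0 1;0 0 0 0 0 0 1;0 0 0 0 0 0 0;0 0 0 0 0 0 0;0 0 0 0 0 0 0;0 0 0 0 0 0 0;0 0 0 0 0 0 0;0 0 0 0 0 0 0;0 0 0 0 0 0 0;0 0 0 0 0 0 0;0 0 0 0 0 0 0"}}

```text
clock: 6.35
eef_pos: [491.8, 252.3, 155.6]
tool_rot: [-1.57, 0.0, -1.656]
force: [-0.2, -0.1, 4.8]
width: 23.3
```

```bash
python3 snap.py side d_side 220 350 165 310 4
```

```text
6.4 [491.8 252.3 155.6] [-1.57   0.    -1.656] [-0.93 -0.59  4.56] [-0.21  0.16  0.01] 23.1
```

View pics/d_side.png

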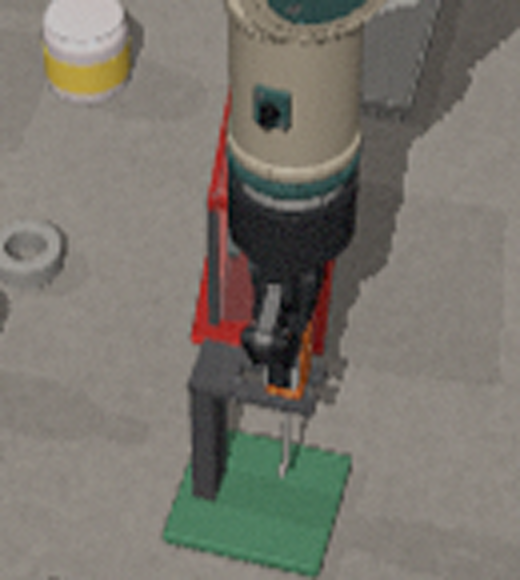

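Request:
{"method": "step_arm", "body": {"moves": "0 -0.04 0 0 0 0 0;0 -0.04 0 0 0 0 0;0 0 -0.15 0 0 0 0;0 0 -0.2 0 0 0 0;0 0 -0.25 0 0 0 0;0 0 -0.25 0 0 0 0;0 0 -0.25 0 0 0 0;0 0 -0.2 0 0 0 0;0 0 0 0 0 0 0"}}

```text
clock: 7.3
eef_pos: [424.9, 258.1, 159.4]
tool_rot: [-1.572, -0.0, -1.654]
force: [-0.9, 1.0, -1.4]
width: 23.5
```

```bash
python3 snap.py side e_side 220 350 165 310 4
```

```text
7.35 [426.3 258.1 159.5] [-1.571  0.    -1.655] [ 0.42 -0.41 -1.43] [ 0.08  0.01 -0.  ] 22.9
```

View pics/e_side.png

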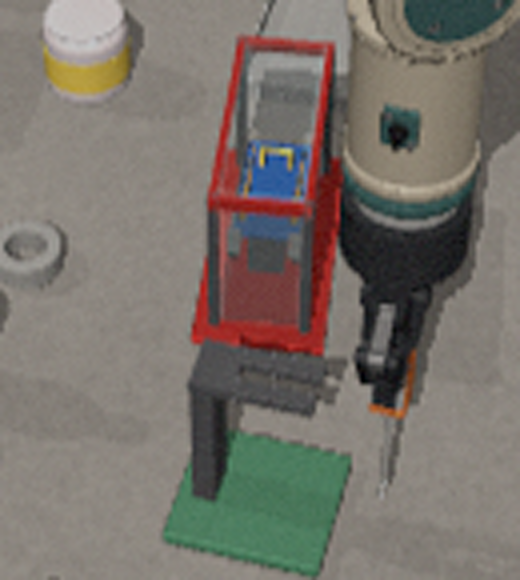

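Run:
```python
import numpy as np
from h import *
C=np.load("cams.npy",allow_pickle=True).item()
p=C["side"]
def c(u): return ((u-[220,165]+.5)*4).round(1)
e=np.array([426.3,258.1,159.5]); yd=np.array([.085,.996,0])
for dz in(-16,-60,-100.6): print(c(proj(p,e+[0,0,dz])),c(proj(p,e+[0,0,dz]+13*yd)))
u=((382+.5)/4-.5+220,(495+.5)/4-.5+165); print(back(p,u,59))
```

```text
[[389.6 404.4]] [[385. 420.]]
[[386.1 447.3]] [[381.6 462.8]]
[[383.  485.1]] [[378.5 500.5]]
[425.40462689 266.62626559  59.        ]
```

Request:
{"method": "step_arm", "body": {"moves": "0 -0.5 0 0 0 0 0;0 -0.54 0 0 0 0 0;0 -0.54 0 0 0 0 0;0 -0.54 0 0 -0.645 0 0;0 0 0 0 -0.645 0 0;0.3 0 0.1 0 0 0 0;0.55 0 0.185 0 0 0 0;0.55 0 0.185 0 0 0 0;0.55 0 0.185 0 0 0 0;0.55 0 0.185 0 0 0 0;0.55 0 0.185 0 0 0 0;0.55 0 0.185 0 0 0 0;0.55 0 0.185 0 0 0 0;0.55 0 0.185 0 0 0 0;0.55 0 0.185 0 0 0 0;0.55 0 0.185 0 0 0 0;0.25 0 0.085 0 0 0 0;0 0 0 0 0 0 0;0 0 0 0 0 0 0"}}

```text
clock: 9.25
eef_pos: [549.2, -35.5, 265.1]
tool_rot: [-1.572, 0.001, -1.5]
force: [-0.2, 0.2, -0.6]
width: 23.2
```

```bash
python3 snap.py side f_side 230 350 125 270 4;python3 snap.py top f_top 200 340 160 280 5
```

```text
9.3 [549.1 -34.9 265.2] [-1.571e+00  1.000e-03 -1.499e+00] [-0.18  0.65 -1.25] [-0.04 -0.02  0.01] 23.6
9.35 [549.2 -34.8 265.3] [-1.571e+00  1.000e-03 -1.498e+00] [-0.22  1.1  -0.12] [ 0.04  0.03 -0.04] 23.3
```

View pics/f_side.png

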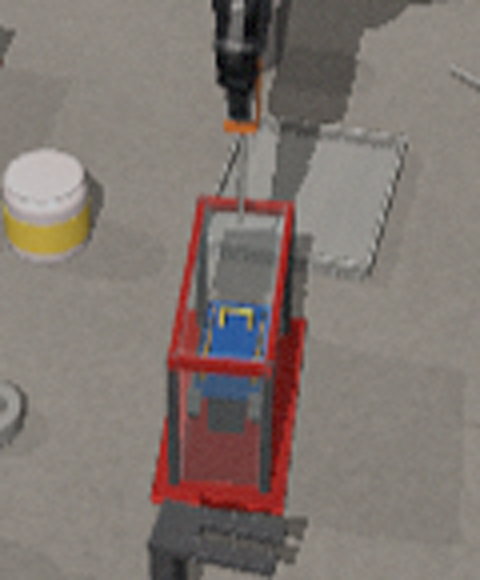

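View pics/f_top.png

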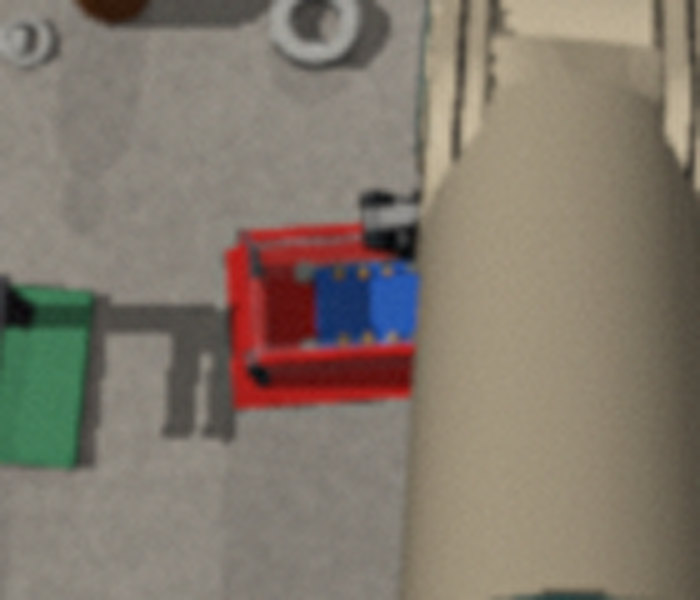

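Request:
{"method": "step_arm", "body": {"moves": "0.03 0.2 0 0 0 0 0;0 0.3 0 0 0 0 0;0 0.3 0 0 0 0 0;0 0.3 0 0 0 0 0;0 0.2 0 0 0 0 0;0 0 0 0 0 0 0;0 0 0 0 0 0 0"}}

```text
clock: 10.05
eef_pos: [549.8, -38.0, 200.4]
tool_rot: [-1.571, 0.0, -1.5]
force: [0.3, 0.6, -0.3]
width: 23.6
```

```bash
python3 snap.py side g_side 250 330 150 230 7
```

```text
10.1 [550.1 -38.2 200.8] [-1.57  -0.    -1.501] [ 0.1  -0.2  -1.66] [ 0.01 -0.06  0.01] 23.0
```

View pics/g_side.png

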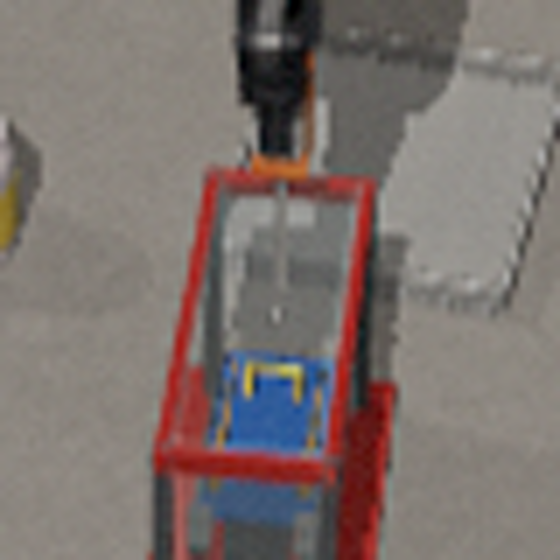

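Request:
{"method": "step_arm", "body": {"moves": "0 0.08 -0.02 0 0 0 0;0 0.08 0 0 0 0 0;0 0.08 0 0 0 0 0;0 0.08 0 0 0 0 0;0 0.08 0 0 0 0 0;0 0.08 0 0 0 0 0;0 0.08 0 0 0 0 0;0 0 0 0 0 0 0;0 0 0 0 0 0 0"}}

```text
clock: 11.0
eef_pos: [548.7, -38.4, 172.2]
tool_rot: [-1.571, 0.0, -1.501]
force: [-0.4, 0.5, -0.7]
width: 23.3
```

```bash
python3 snap.py side h_side 250 330 150 230 7
python3 - <<'E'
import numpy as np
from h import *
from cell import ctrl
p=np.load("cams.npy",allow_pickle=True).item()["side"]
e=ctrl.read_state()["eef_pos"]
def c(u): return ((u-[250,150]+.5)*7).round(1)
yd=np.array([-.07,.9975,0])
print("tip",c(proj(p,e+10.5*yd+[0,0,-90.6])),"foot",c(proj(p,e+13*yd+[0,0,-100.6])))
T=np.array([546,5.3,0])
for s in(-22,-19,-16): print(s,"eye",[c(proj(p,T+s*yd+[x,0,z]))[0].tolist() for x in(-10.7,10.7) for z in(68,87)])
E
```

```text
11.05 [548.8 -38.4 172.4] [-1.571 -0.    -1.501] [ 0.99 -0.17 -0.78] [-0.02  0.    0.01] 23.4
tip [[280.7 358.8]] foot [[279.8 379.1]]
-22 eye [[300.8, 402.3], [301.5, 371.0], [253.0, 395.8], [253.3, 364.5]]
-19 eye [[300.1, 407.0], [300.8, 375.7], [252.2, 400.5], [252.5, 369.2]]
-16 eye [[299.4, 411.7], [300.1, 380.4], [251.4, 405.2], [251.7, 373.9]]
```

View pics/h_side.png

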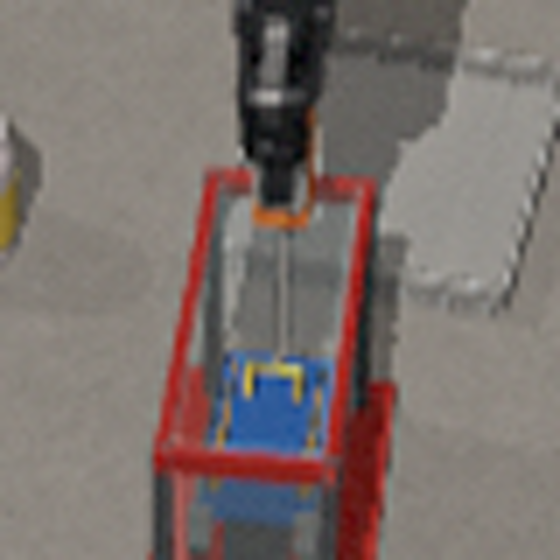

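Request:
{"method": "step_arm", "body": {"moves": "-0.04 0 0 0 0 0 0;-0.04 0 0 0 0 0 0;-0.04 0 0 0 0 0 0;-0.02 0 0 0 0 0 0;-0.02 0 0 0 0 0 0;-0.02 0 0 0 0 0 0;0 0 0 0 0 0 0"}}

```text
clock: 11.75
eef_pos: [548.1, -29.3, 172.3]
tool_rot: [-1.571, 0.0, -1.501]
force: [0.1, 0.5, -1.3]
width: 23.2
```

Request:
{"method": "step_arm", "body": {"moves": "-0.02 0 0 0 0 0 0;-0.02 0 0 0 0 0 0;0 0 0 0 0 0 0"}}

```text
clock: 12.05
eef_pos: [547.9, -27.2, 172.3]
tool_rot: [-1.571, 0.0, -1.501]
force: [0.2, 0.6, -1.8]
width: 23.1
```

Request:
{"method": "step_arm", "body": {"moves": "-0.02 0 0 0 0 0 0;-0.02 0 0 0 0 0 0;0 0 0 0 0 0 0"}}

```text
clock: 12.35
eef_pos: [547.8, -25.2, 172.3]
tool_rot: [-1.571, 0.0, -1.501]
force: [0.0, -1.0, -1.6]
width: 23.4
```

Request:
{"method": "step_arm", "body": {"moves": "-0.02 0 0 0 0 0 0;-0.02 0 0 0 0 0 0;0 0 0 0 0 0 0"}}

```text
clock: 12.65
eef_pos: [547.7, -23.2, 172.4]
tool_rot: [-1.571, 0.0, -1.501]
force: [-0.4, 0.1, -1.1]
width: 23.3
```

Request:
{"method": "step_arm", "body": {"moves": "-0.02 0 0 0 0 0 0;0 0 0 0 0 0 0"}}

```text
clock: 12.85
eef_pos: [547.5, -22.3, 172.3]
tool_rot: [-1.571, 0.0, -1.501]
force: [1.0, -0.1, -0.6]
width: 23.4
```

Request:
{"method": "step_arm", "body": {"moves": "-0.02 0 0 0 0 0 0;0 0 0 0 0 0 0"}}

```text
clock: 13.05
eef_pos: [547.5, -21.3, 172.3]
tool_rot: [-1.571, 0.0, -1.501]
force: [0.3, -0.7, -0.3]
width: 23.1
```

Request:
{"method": "step_arm", "body": {"moves": "-0.02 0 0 0 0 0 0;0 0 0 0 0 0 0"}}

```text
clock: 13.25
eef_pos: [547.4, -20.3, 172.3]
tool_rot: [-1.571, 0.0, -1.501]
force: [0.6, -0.2, -1.3]
width: 23.1
```

```bash
python3 snap.py side i_side 265 315 180 220 12; python3 -c "
from cell import ctrl
print(ctrl.read_state()['force'])"
```

```text
13.3 [547.4 -20.4 172.3] [-1.571  0.    -1.501] [ 0.6   0.12 -0.73] [-0.   -0.05  0.01] 22.9
[ 0.59543898  0.1229805  -0.72546595]
```

View pics/i_side.png

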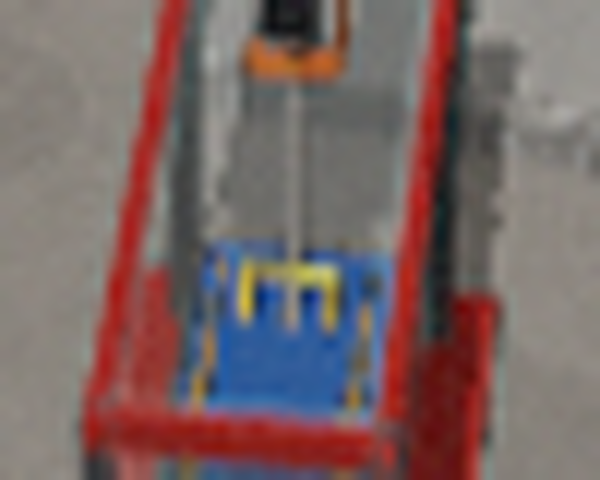

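Request:
{"method": "step_arm", "body": {"moves": "-0.02 0 0 0 0 0 0;0 0 0 0 0 0 0"}}

```text
clock: 13.5
eef_pos: [547.4, -19.3, 172.3]
tool_rot: [-1.571, 0.0, -1.501]
force: [-0.1, -0.4, -1.5]
width: 23.4
```

Request:
{"method": "step_arm", "body": {"moves": "-0.02 0 0 0 0 0 0;0 0 0 0 0 0 0"}}

```text
clock: 13.7
eef_pos: [547.3, -18.2, 172.3]
tool_rot: [-1.571, 0.0, -1.501]
force: [0.2, 0.1, -2.5]
width: 23.2
```

Request:
{"method": "step_arm", "body": {"moves": "-0.01 0 0 0 0 0 0;0 0 0 0 0 0 0"}}

```text
clock: 13.9
eef_pos: [547.3, -17.8, 172.3]
tool_rot: [-1.571, 0.0, -1.501]
force: [-0.1, -0.2, -1.2]
width: 23.3
```

Request:
{"method": "step_arm", "body": {"moves": "-0.01 0 0 0 0 0 0;0 0 0 0 0 0 0"}}

```text
clock: 14.1
eef_pos: [547.2, -17.5, 172.3]
tool_rot: [-1.571, -0.0, -1.501]
force: [0.4, 0.3, -1.8]
width: 23.4
```

Request:
{"method": "step_arm", "body": {"moves": "-0.01 0 0 0 0 0 0;0 0 0 0 0 0 0"}}

```text
clock: 14.3
eef_pos: [547.2, -17.2, 172.3]
tool_rot: [-1.571, -0.0, -1.501]
force: [-0.2, -0.3, -1.3]
width: 22.9
```

Request:
{"method": "step_arm", "body": {"moves": "-0.01 0 0 0 0 0 0;0 0 0 0 0 0 0"}}

```text
clock: 14.5
eef_pos: [547.2, -16.8, 172.3]
tool_rot: [-1.571, -0.001, -1.501]
force: [-0.8, -2.1, -1.7]
width: 23.2
```

Request:
{"method": "step_arm", "body": {"moves": "-0.01 0 0 0 0 0 0;0 0 0 0 0 0 0"}}

```text
clock: 14.7
eef_pos: [547.2, -16.5, 172.4]
tool_rot: [-1.571, -0.001, -1.501]
force: [-0.1, -3.4, -1.1]
width: 23.4
```

Request:
{"method": "step_arm", "body": {"moves": "0.05 0 0 0 0 0 0;0 0 0 0 0 0 0;0 -0.04 0 0 0 0 0;0 -0.04 0 0 0 0 0;0 -0.04 0 0 0 0 0;0 0 0 0 0 0 0"}}

```text
clock: 15.3
eef_pos: [547.6, -18.3, 178.7]
tool_rot: [-1.57, 0.0, -1.501]
force: [0.0, -0.5, -0.6]
width: 23.3
```

Request:
{"method": "step_arm", "body": {"moves": "0 -0.02 0 0 0 0 0;0 -0.02 0 0 0 0 0;0 0 0 0 0 0 0"}}

```text
clock: 15.6
eef_pos: [547.4, -18.4, 180.5]
tool_rot: [-1.571, 0.0, -1.501]
force: [-0.2, -1.0, -1.2]
width: 23.4
```

Request:
{"method": "step_arm", "body": {"moves": "0 -0.02 0 0 0 0 0;0 -0.02 0 0 0 0 0;0 0 0 0 0 0 0"}}

```text
clock: 15.9
eef_pos: [547.0, -18.4, 182.1]
tool_rot: [-1.571, 0.0, -1.501]
force: [-0.8, 0.5, -4.1]
width: 23.2
```

```bash
python3 snap.py side j_side 265 315 180 220 12
```

```text
15.95 [547.  -18.4 182. ] [-1.571  0.    -1.501] [ 0.21  1.15 -3.46] [ 0.06 -0.05 -0.03] 23.6
```

View pics/j_side.png

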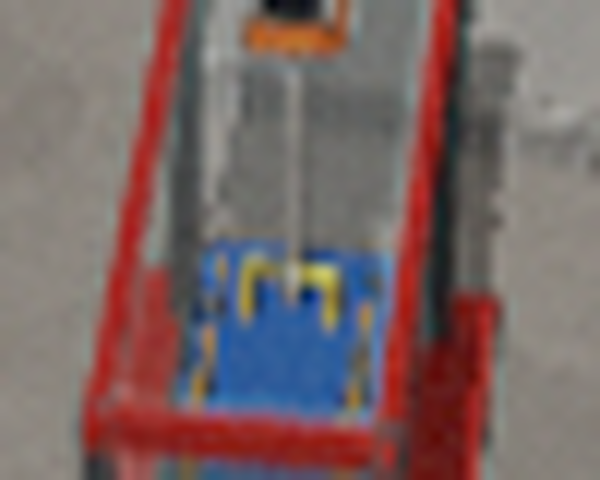

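Request:
{"method": "step_arm", "body": {"moves": "-0.01 -0.03 0 0 0 0 0;-0.01 -0.03 0 0 0 0 0;-0.01 -0.03 0 0 0 0 0;0 0 0 0 0 0 0"}}

```text
clock: 16.35
eef_pos: [547.2, -16.7, 187.0]
tool_rot: [-1.571, 0.0, -1.501]
force: [-0.2, -0.1, -5.0]
width: 23.1
```

Request:
{"method": "step_arm", "body": {"moves": "-0.012 -0.03 0 0 0 0 0;-0.012 -0.03 0 0 0 0 0;-0.012 -0.03 0 0 0 0 0;-0.012 -0.03 0 0 0 0 0;0 0 0 0 0 0 0"}}

```text
clock: 16.85
eef_pos: [547.2, -14.5, 193.1]
tool_rot: [-1.57, -0.0, -1.501]
force: [-0.4, 0.1, -5.8]
width: 23.1
```

Request:
{"method": "step_arm", "body": {"moves": "-0.015 -0.03 0 0 0 0 0;-0.015 -0.03 0 0 0 0 0;-0.015 -0.03 0 0 0 0 0;-0.015 -0.03 0 0 0 0 0;0 0 0 0 0 0 0"}}

```text
clock: 17.35
eef_pos: [546.9, -11.4, 199.1]
tool_rot: [-1.57, -0.0, -1.501]
force: [0.6, 0.2, -4.7]
width: 23.3
```

```bash
python3 snap.py side k_side 250 320 165 225 10
```

```text
17.4 [546.9 -11.5 199. ] [-1.57  -0.    -1.501] [ 0.21  0.12 -5.16] [0.05 0.02 0.01] 23.3
```

View pics/k_side.png

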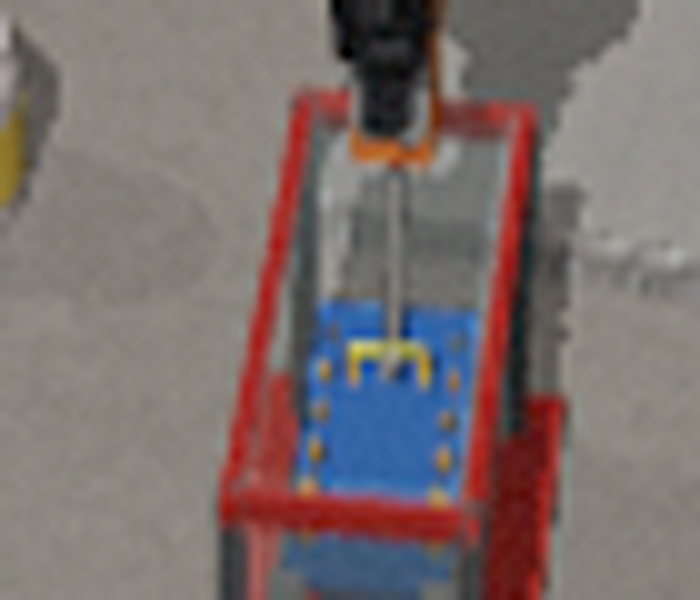

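Request:
{"method": "step_arm", "body": {"moves": "-0.018 -0.03 0 0 0 0 0;-0.018 -0.03 0 0 0 0 0;-0.018 -0.03 0 0 0 0 0;-0.018 -0.03 0 0 0 0 0;-0.018 -0.03 0 0 0 0 0;-0.015 -0.03 0 0 0 0 0;0 0 0 0 0 0 0"}}

```text
clock: 18.1
eef_pos: [546.6, -6.2, 208.1]
tool_rot: [-1.57, 0.0, -1.501]
force: [0.2, -0.0, -5.7]
width: 22.8
```

Request:
{"method": "step_arm", "body": {"moves": "-0.005 -0.03 0 0 0 0 0;-0.005 -0.03 0 0 0 0 0;0 -0.03 0 0 0 0 0;0 -0.03 0 0 0 0 0;0 -0.03 0 0 0 0 0;0 -0.03 0 0 0 0 0;0 0 0 0 0 0 0"}}

```text
clock: 18.8
eef_pos: [546.6, -5.8, 217.1]
tool_rot: [-1.57, -0.0, -1.501]
force: [0.5, 0.2, -4.9]
width: 23.1
```

```bash
python3 snap.py side l_side 250 320 155 225 9
```

```text
18.85 [546.5  -5.9 217. ] [-1.57  -0.    -1.501] [ 0.29  0.39 -5.74] [-0.04 -0.03 -0.  ] 23.4
```

View pics/l_side.png

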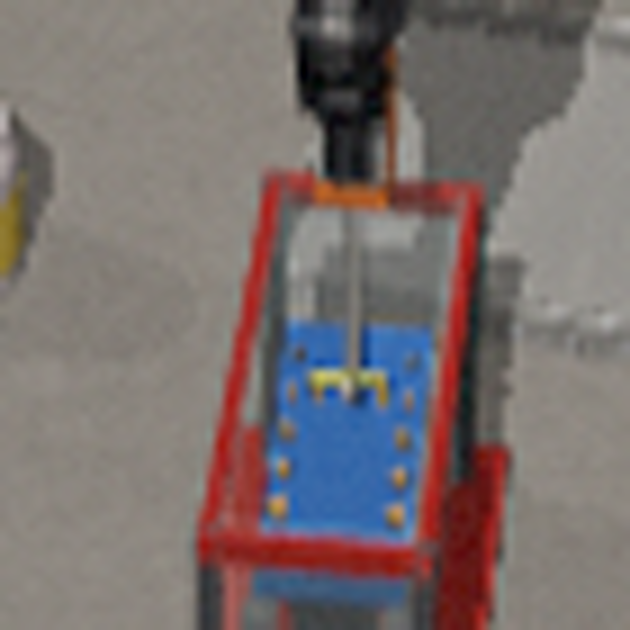

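Request:
{"method": "step_arm", "body": {"moves": "0 -0.05 0 0 0 0 0;0 -0.08 0 0 0 0 0;0 -0.1 0 0 0 0 0;0 -0.1 0 0 0 0 0;0 -0.1 0 0 0 0 0;0 -0.1 0 0 0 0 0;0 -0.1 0 0 0 0 0;0 -0.1 0 0 0 0 0;0 -0.1 0 0 0 0 0;0 -0.1 0 0 0 0 0;0 -0.1 0 0 0 0 0;0 -0.1 0 0 0 0 0;0 -0.1 0 0 0 0 0;0 -0.08 0 0 0 0 0;0 -0.05 0 0 0 0 0;0 0 0 0 0 0 0"}}

```text
clock: 20.45
eef_pos: [546.6, -5.8, 285.2]
tool_rot: [-1.57, -0.0, -1.501]
force: [-0.5, -0.6, -5.9]
width: 23.0
```

Request:
{"method": "step_arm", "body": {"moves": "0 -0.05 0 0 0 0 0;0 -0.08 0 0 0 0 0;0 -0.1 0 0 0 0 0;0 -0.1 0 0 0 0 0;0 -0.1 0 0 0 0 0;0 -0.1 0 0 0 0 0;0 -0.1 0 0 0 0 0;0 -0.1 0 0 0 0 0;0 -0.1 0 0 0 0 0;0 -0.1 0 0 0 0 0;0 -0.1 0 0 0 0 0;0 -0.1 0 0 0 0 0;0 -0.08 0 0 0 0 0;0 -0.05 0 0 0 0 0;0 0 0 0 0 0 0;0 0 0 0 0 0 0"}}

```text
clock: 22.05
eef_pos: [546.3, -5.8, 347.7]
tool_rot: [-1.571, 0.0, -1.501]
force: [0.3, 0.6, -5.3]
width: 23.3
```

```bash
python3 snap.py side m_side 220 350 85 225 4
```

```text
22.1 [546.2  -5.8 347.6] [-1.571  0.    -1.501] [ 0.2  -0.24 -4.73] [-0.02  0.    0.04] 23.5
```

View pics/m_side.png

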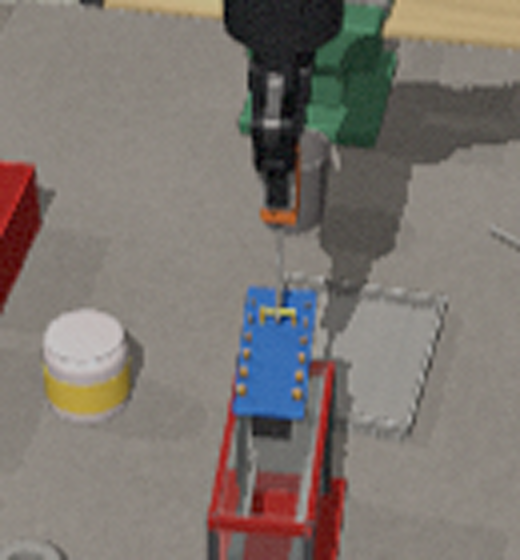

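Request:
{"method": "step_arm", "body": {"moves": "0.04 0 -0.006 0 0 0 0;0.08 0 -0.012 0 0 0 0;0.12 0 -0.017 0 0 0 0;0.16 0 -0.023 0 0 0 0;0.2 0 -0.029 0 0 0 0;0.2 0 -0.029 0 0 0 0;0.2 0 -0.029 0 0 0 0;0.2 0 -0.029 0 0 0 0;0.2 0 -0.029 0 0 0 0;0.2 0 -0.029 0 0 0 0;0.2 0 -0.029 0 0 0 0;0.2 0 -0.029 0 0 0 0;0.2 0 -0.029 0 0 0 0;0.2 0 -0.029 0 0 0 0;0.2 0 -0.029 0 0 0 0;0.2 0 -0.029 0 0 0 0;0.2 0 -0.029 0 0 0 0;0.2 0 -0.029 0 0 0 0;0.2 0 -0.029 0 0 0 0;0.2 0 -0.029 0 0 0 0"}}

```text
clock: 24.1
eef_pos: [532.9, -188.1, 347.8]
tool_rot: [-1.571, -0.0, -1.501]
force: [0.3, -0.6, -5.4]
width: 23.0
```

Request:
{"method": "step_arm", "body": {"moves": "0.2 0 -0.029 0 0 0 0;0.2 0 -0.029 0 0 0 0;0.2 0 -0.029 0 0 0 0;0.2 0 -0.029 0 0 0 0;0.16 0 -0.023 0 0 0 0;0.12 0 -0.017 0 0 0 0;0.08 0 -0.01 0 0 0 0;0.04 0 0 0 0 0 0;0 0 0 0 0 0 0;0 0 0 0 0 0 0"}}

```text
clock: 25.1
eef_pos: [529.0, -247.1, 347.8]
tool_rot: [-1.571, 0.001, -1.5]
force: [0.3, 0.3, -4.7]
width: 23.7
```

```bash
python3 snap.py side n_side 230 350 70 220 5;python3 snap.py top n_top 300 430 160 280 5
```

```text
25.15 [ 529.  -247.1  347.8] [-1.571  0.    -1.5  ] [-0.58 -0.16 -5.22] [ 0.07  0.01 -0.02] 23.3
25.2 [ 529.  -247.1  347.8] [-1.571  0.    -1.5  ] [ 0.32  0.28 -5.15] [-0.01  0.02  0.04] 23.1
```

View pics/n_side.png

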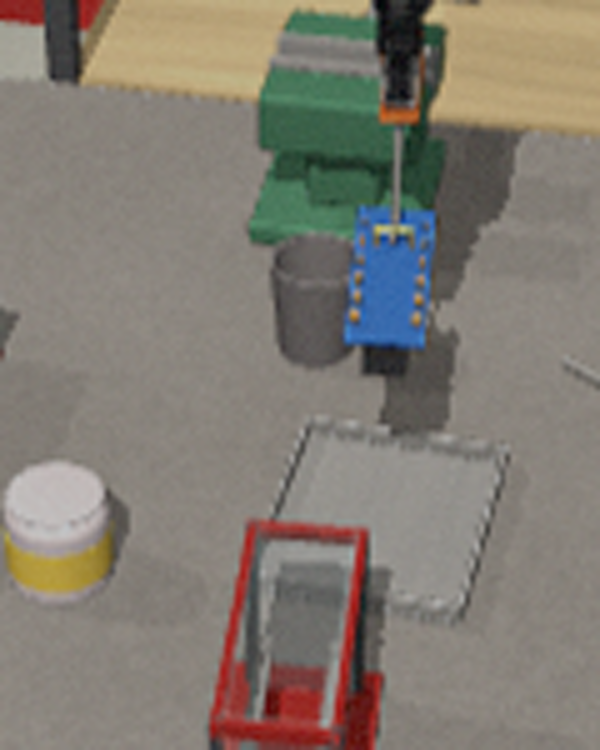

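Run:
```python
from h import *
from scipy.optimize import least_squares
p=np.load("cams.npy",allow_pickle=True).item()["side"]
uv=np.array([(358,208),(436,210),(425,347),(345,341)])
uv=(uv+.5)/5-.5+[230,70]
e=np.array([529,-247.1,347.8])
yd=np.array([-.07,.9975,0]);xd=np.array([.9975,.07,0])
def pts(v):
    th,s,dx,dz=v
    b=e+5.25*yd+dx*xd+[0,0,-94+dz]
    out=[]
    for x,y in((25,-50),(-25,-50),(-25,50),(25,50)):
        a=y-s; z=-19
        out.append(b+x*xd+(a*np.cos(th)+z*np.sin(th))*yd+np.array([0,0,z*np.cos(th)-a*np.sin(th)]))
    return np.array(out)
r=least_squares(lambda v:np.r_[(proj(p,pts(v))-uv).ravel(),v[2]*.1,v[3]*.1,(v[1]+19)*.1],[.4,-19,0,0]);print(r.x,r.fun.round(2))
th,s=r.x[:2]
for a,z in((48.5-s,-62),(-48.5-s,-62)): print("leg rel y,z",a*np.cos(th)+z*np.sin(th),z*np.cos(th)-a*np.sin(th))
```

```text
[  0.40597758 -19.93069967   0.65614626  -0.97220955] [ 0.27 -0.34  0.26  0.33 -0.26 -0.02 -0.23 -0.    0.07 -0.1  -0.09]
leg rel y,z 38.38357336874854 -83.98489121347032
leg rel y,z -50.73195363336388 -45.67793561614085
```

Request:
{"method": "step_arm", "body": {"moves": "0 0.05 0 0 0 0 0;0 0.1 0 0 0 0 0;0 0.15 0 0 0 0 0;0 0.18 0 0 0 0 0;0 0.18 0 0 0 0 0;0 0.18 0 0 0 0 0;0 0.18 0 0 0 0 0;0 0.18 0 0 0 0 0;0 0.18 0 0 0 0 0;0 0.18 0 0 0 0 0;0 0.18 0 0 0 0 0;0 0.18 0 0 0 0 0;0 0.18 0 0 0 0 0;0 0.18 0 0 0 0 0;0 0.18 0 0 0 0 0;0 0.18 0 0 0 0 0;0 0.14 0 0 0 0 0;0 0.1 0 0 0 0 0;0 0.05 0 0 0 0 0;0 0 0 0 0 0 0"}}

```text
clock: 27.2
eef_pos: [528.8, -247.6, 201.1]
tool_rot: [-1.571, 0.0, -1.501]
force: [0.4, -0.3, -5.5]
width: 23.3
```

```bash
python3 snap.py side o_side 250 340 110 220 6
```

```text
27.25 [ 529.  -247.7  201.4] [-1.571 -0.    -1.501] [ 0.9  -0.51 -4.93] [-0.04  0.01 -0.05] 23.6
```

View pics/o_side.png

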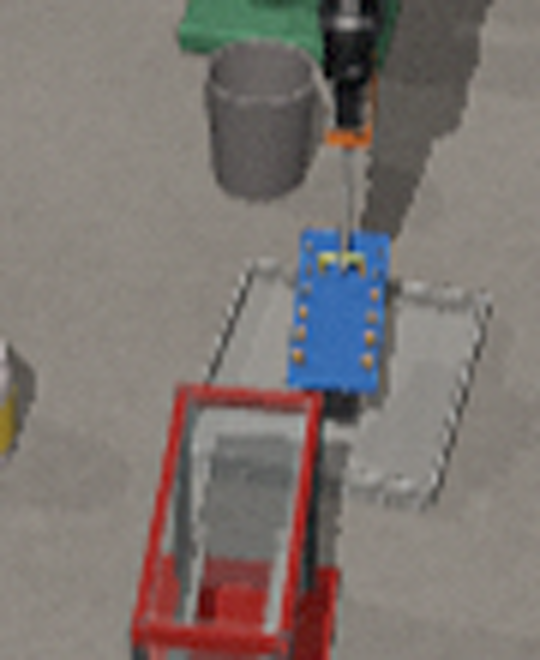

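Request:
{"method": "step_arm", "body": {"moves": "0 0.05 0 0 0 0 0;0 0.05 0 0 0 0 0;0 0.05 0 0 0 0 0;0 0.05 0 0 0 0 0;0 0.03 0 0 0 0 0;0 0.02 0 0 0 0 0;0 0 0 0 0 0 0"}}

```text
clock: 27.95
eef_pos: [528.8, -247.6, 188.7]
tool_rot: [-1.571, 0.0, -1.501]
force: [-1.0, 0.1, -4.7]
width: 23.3
```

Request:
{"method": "step_arm", "body": {"moves": "0 0.02 0 0 0 0 0;0 0.02 0 0 0 0 0;0 0 0 0 0 0 0"}}

```text
clock: 28.25
eef_pos: [528.8, -247.6, 186.7]
tool_rot: [-1.571, 0.0, -1.501]
force: [-0.3, -0.4, -5.2]
width: 23.1
```

Request:
{"method": "step_arm", "body": {"moves": "0 0.02 0 0 0 0 0;0 0.02 0 0 0 0 0;0 0 0 0 0 0 0"}}

```text
clock: 28.55
eef_pos: [528.7, -247.6, 184.6]
tool_rot: [-1.571, 0.0, -1.501]
force: [-0.6, -0.3, -5.8]
width: 23.6
```

Request:
{"method": "step_arm", "body": {"moves": "0 0.02 0 0 0 0 0;0 0.02 0 0 0 0 0;0 0 0 0 0 0 0"}}

```text
clock: 28.85
eef_pos: [528.8, -247.7, 182.7]
tool_rot: [-1.571, -0.0, -1.501]
force: [-0.1, -1.0, -5.4]
width: 23.5
```

Request:
{"method": "step_arm", "body": {"moves": "0.02 0.02 0 0 0 0 0;0.02 0.02 0 0 0 0 0;0 0 0 0 0 0 0"}}

```text
clock: 29.15
eef_pos: [529.1, -250.4, 181.0]
tool_rot: [-1.57, -0.001, -1.501]
force: [0.0, -0.8, -3.1]
width: 23.4
```

Request:
{"method": "step_arm", "body": {"moves": "0.03 0.02 0 0 0 0 0;0.03 0.02 0 0 0 0 0;0 0 0 0 0 0 0"}}

```text
clock: 29.45
eef_pos: [529.2, -253.2, 178.8]
tool_rot: [-1.571, -0.001, -1.501]
force: [0.2, -1.7, -2.8]
width: 23.5
```

Request:
{"method": "step_arm", "body": {"moves": "0.04 0.02 0 0 0 0 0;0.04 0.02 0 0 0 0 0;0 0 0 0 0 0 0"}}

```text
clock: 29.75
eef_pos: [529.3, -256.8, 176.5]
tool_rot: [-1.571, 0.0, -1.501]
force: [0.0, -1.1, -2.4]
width: 23.3
```

```bash
python3 snap.py side p_side 250 340 110 220 6
```

```text
29.8 [ 529.4 -256.6  176.6] [-1.571  0.    -1.501] [-0.56 -1.18 -3.12] [-0.23  0.05 -0.07] 23.4
```

View pics/p_side.png

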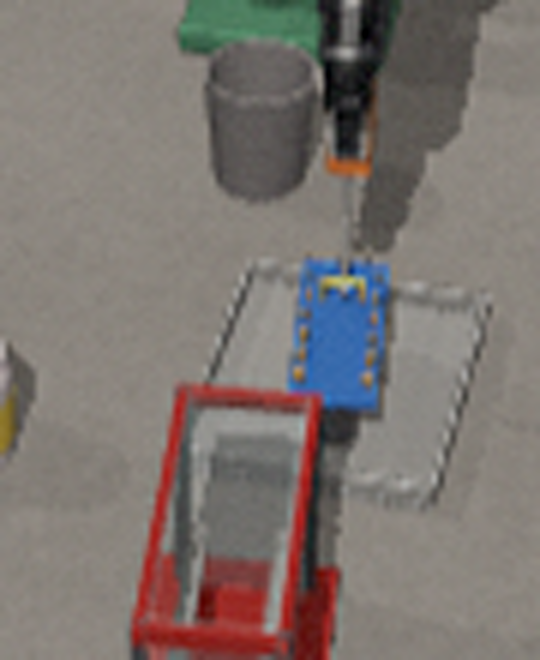

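Request:
{"method": "step_arm", "body": {"moves": "0.05 0.02 0 0 0 0 0;0.04 0.024 0 0 0 0 0;0.04 0.024 0 0 0 0 0;0 0 0 0 0 0 0"}}

```text
clock: 30.2
eef_pos: [529.7, -263.2, 173.0]
tool_rot: [-1.571, 0.0, -1.501]
force: [-0.8, 0.1, -5.7]
width: 23.1
```

Request:
{"method": "step_arm", "body": {"moves": "0.04 0.028 0 0 0 0 0;0.04 0.028 0 0 0 0 0;0.04 0.028 0 0 0 0 0;0 0 0 0 0 0 0"}}

```text
clock: 30.6
eef_pos: [530.2, -269.5, 169.0]
tool_rot: [-1.571, -0.0, -1.501]
force: [-1.1, 0.3, -5.1]
width: 23.4
```

Request:
{"method": "step_arm", "body": {"moves": "0.034 0.028 0 0 0 0 0;0.034 0.028 0 0 0 0 0;0.03 0.028 0 0 0 0 0;0 0 0 0 0 0 0"}}

```text
clock: 31.0
eef_pos: [530.5, -274.3, 164.8]
tool_rot: [-1.571, -0.0, -1.501]
force: [0.0, 0.3, -4.1]
width: 23.3
```

```bash
python3 snap.py side q_side 250 340 110 220 6
```

```text
31.05 [ 530.6 -274.1  164.9] [-1.571  0.    -1.501] [ 0.05  1.03 -3.81] [0.09 0.03 0.02] 23.3
```

View pics/q_side.png

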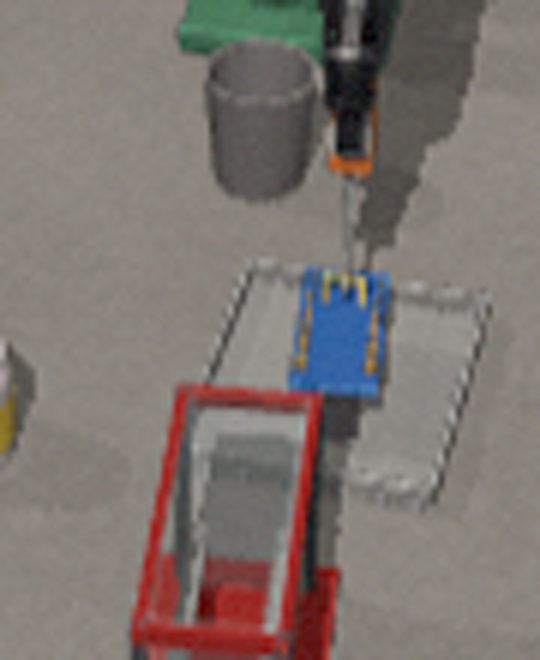

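Request:
{"method": "step_arm", "body": {"moves": "0.018 0.02 0 0 0 0 0;0.018 0.02 0 0 0 0 0;0 0 0 0 0 0 0"}}

```text
clock: 31.35
eef_pos: [530.8, -276.0, 162.9]
tool_rot: [-1.571, -0.0, -1.501]
force: [-0.2, -0.5, -4.8]
width: 23.1
```

Request:
{"method": "step_arm", "body": {"moves": "0.018 0.02 0 0 0 0 0;0.018 0.02 0 0 0 0 0;0 0 0 0 0 0 0"}}

```text
clock: 31.65
eef_pos: [530.9, -277.8, 160.9]
tool_rot: [-1.571, -0.0, -1.501]
force: [0.7, 0.4, -3.3]
width: 23.3
```

Request:
{"method": "step_arm", "body": {"moves": "0.01 0.02 0 0 0 0 0;0.01 0.02 0 0 0 0 0;0 0 0 0 0 0 0"}}

```text
clock: 31.95
eef_pos: [531.3, -278.9, 159.3]
tool_rot: [-1.57, -0.001, -1.501]
force: [0.6, -0.3, -1.3]
width: 23.1
```

```bash
python3 snap.py side r_side 265 325 140 190 10
```

```text
32.0 [ 531.3 -278.8  159.3] [-1.57  -0.    -1.501] [ 0.09  0.31 -0.69] [ 0.05 -0.01  0.01] 23.5
```

View pics/r_side.png

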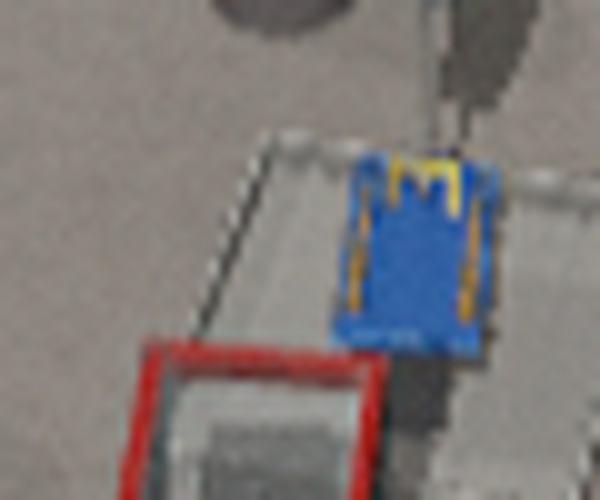

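Request:
{"method": "step_arm", "body": {"moves": "0 0.03 0 0 0 0 0;0 0.03 0 0 0 0 0;0 0.03 0 0 0 0 0;0 0.03 0 0 0 0 0;0 0.03 0 0 0 0 0;0 0 0 0 0 0 0"}}

```text
clock: 32.6
eef_pos: [530.9, -278.5, 151.2]
tool_rot: [-1.571, 0.0, -1.501]
force: [-0.4, 0.3, -1.8]
width: 23.3
```

```bash
python3 snap.py side s_side 265 325 140 190 10
```

```text
32.65 [ 530.9 -278.5  151.3] [-1.571  0.    -1.501] [ 0.25 -0.52 -1.99] [ 0.05 -0.01 -0.03] 23.4
```

View pics/s_side.png

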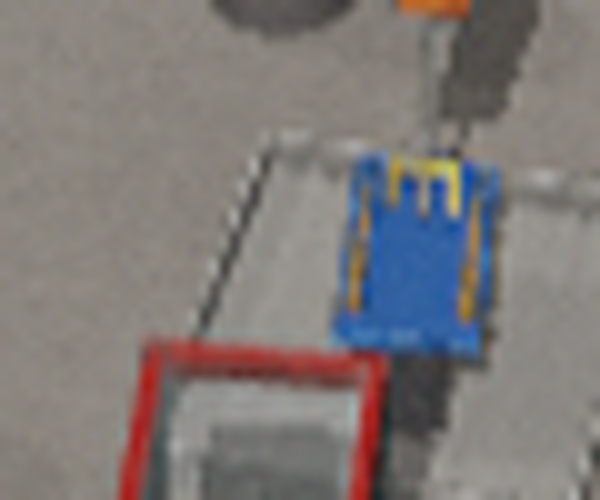

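Request:
{"method": "step_arm", "body": {"moves": "0.02 0 0 0 0 0 0;0.04 0 0 0 0 0 0;0.04 0 0 0 0 0 0;0.04 0 0 0 0 0 0;0 0 0 0 0 0 0"}}

```text
clock: 33.15
eef_pos: [531.5, -286.1, 151.6]
tool_rot: [-1.571, -0.0, -1.501]
force: [0.5, -0.4, -1.1]
width: 23.0
```

Request:
{"method": "step_arm", "body": {"moves": "0.04 0 0 0 0 0 0;0.04 0 0 0 0 0 0;0.04 0 0 0 0 0 0;0.06 0 0 0 0 0 0;0.08 0 0 0 0 0 0;0.08 0 0 0 0 0 0;0 0 0 0 0 0 0"}}

```text
clock: 33.85
eef_pos: [532.6, -303.6, 151.6]
tool_rot: [-1.571, -0.001, -1.502]
force: [-0.1, -0.1, -1.3]
width: 23.3
```

```bash
python3 snap.py side t_side 265 325 130 190 10
```

```text
33.9 [ 532.6 -303.1  151.5] [-1.571 -0.    -1.502] [-0.03  0.53 -0.42] [ 0.05 -0.02  0.03] 23.6
```

View pics/t_side.png

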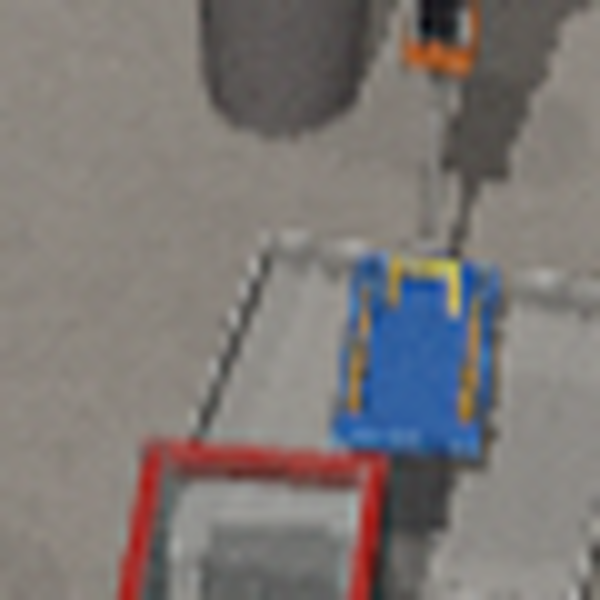

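Request:
{"method": "step_arm", "body": {"moves": "0 -0.1 0 0 0 0 0;0 -0.3 0 0 0 0 0;0 -0.5 0 0 0 0 0;0 -0.5 0 0 0 0 0;0 -0.5 0 0 0 0 0;0 -0.43 0 0 0 0 0;0 0 0 0 0 0 0;0 0 0 0 0 0 0"}}

```text
clock: 34.7
eef_pos: [532.6, -302.2, 268.2]
tool_rot: [-1.57, -0.0, -1.501]
force: [0.1, 0.4, -1.8]
width: 23.6
```

```bash
python3 snap.py side u_side 230 350 70 220 5
python3 - <<'E'
from cell import get_image,nets
p=get_image("side")
for t in("cassette","cassette_deck"): print(t,[(d["position"],d["conf"]) for d in nets.place_of(p,t)[:2]])
E
```

```text
34.75 [ 532.2 -302.   267.3] [-1.572e+00  1.000e-03 -1.501e+00] [ 0.97  0.13 -1.67] [-0.03  0.02  0.01] 23.3
cassette [([530.2, -251.9, -2.2], 0.62)]
cassette_deck [([528.5, -256.2, 47.8], 0.51), ([530.5, -254.5, 5.8], 0.26)]
```

View pics/u_side.png

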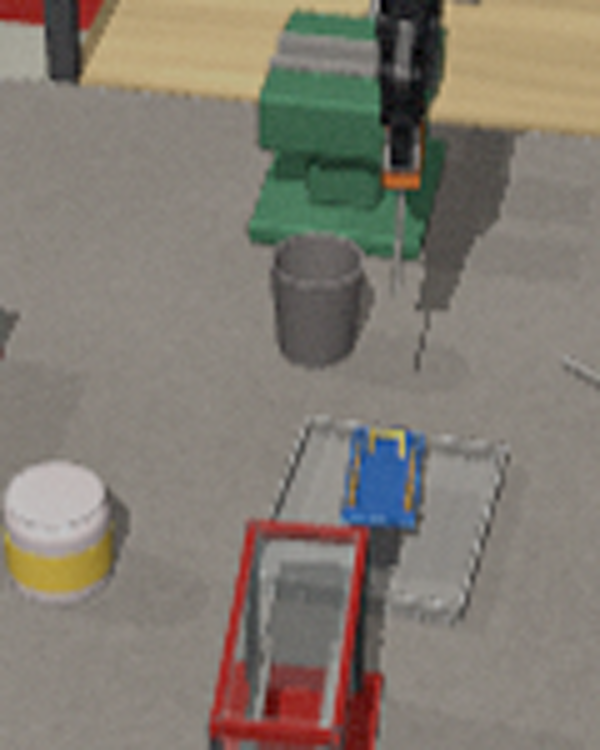

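Cassette stands upright at about (529,-254), the tray centre. Now back to the stand with the rod.

Request:
{"method": "step_arm", "body": {"moves": "-0.3 0 -0.035 0 0 0 0;-0.567 0 -0.067 0 0 0 0;-0.567 0 -0.067 0 0 0 0;-0.567 0 -0.067 0 0 0 0;-0.567 0 -0.067 0 0 0 0;-0.567 0 -0.067 0 0 0 0;-0.567 0 -0.067 0 0 0 0;-0.567 0 -0.067 0 0 0 0;-0.567 0 -0.067 0 0 0 0;-0.567 0 -0.067 0 0 0 0;-0.567 0 -0.067 0 0 0 0;-0.567 0 -0.067 0 0 0 0;-0.567 0 -0.067 0 0 0 0;-0.567 0 -0.067 0 0 0 0;-0.567 0 -0.067 0 0 0 0;-0.567 0 -0.067 0 0 0 0;-0.567 0 -0.067 0 0 0 0;-0.567 0 -0.067 0 0 0 0;-0.567 0 -0.067 0 0 0 0;-0.567 0 -0.067 0 0 0 0"}}

```text
clock: 36.9
eef_pos: [427.1, 246.7, 267.7]
tool_rot: [-1.572, -0.0, -1.5]
force: [-0.4, 0.2, -1.0]
width: 23.2
```

Request:
{"method": "step_arm", "body": {"moves": "-0.27 0 -0.04 0 0 0 0;0 0 0 0 0.645 0 0;0 0 0 0 0.645 0 0;0 0 0 0 0 0 0;0 0 0 0 0 0 0"}}

```text
clock: 37.4
eef_pos: [425.5, 258.1, 267.9]
tool_rot: [-1.571, -0.001, -1.654]
force: [-0.6, 0.4, -1.0]
width: 23.3
```

Request:
{"method": "step_arm", "body": {"moves": "0 0.3 0 0 0 0 0;0 0.4 0 0 0 0 0;0 0.4 0 0 0 0 0;0 0.4 0 0 0 0 0;0 0.4 0 0 0 0 0;0 0.24 0 0 0 0 0;0 0 0 0 0 0 0;0 0 0 0 0 0 0"}}

```text
clock: 38.2
eef_pos: [426.0, 258.4, 161.2]
tool_rot: [-1.571, -0.0, -1.655]
force: [-0.0, 0.1, -1.4]
width: 23.4
```

```bash
python3 snap.py side v_side 220 350 165 310 4
```

```text
38.25 [426.3 258.6 161.6] [-1.570e+00  1.000e-03 -1.655e+00] [ 0.8   0.18 -0.09] [-0.01 -0.07 -0.01] 23.3
```

View pics/v_side.png

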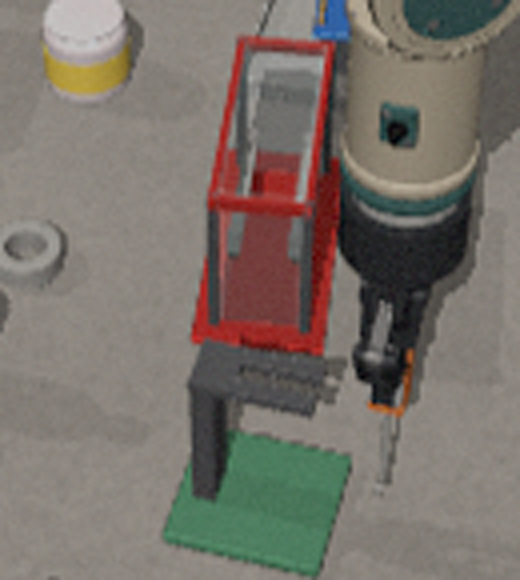

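Request:
{"method": "step_arm", "body": {"moves": "0.014 0 0.1 0 0 0 0;0 0 0.18 0 0 0 0;0 0 0.18 0 0 0 0;0 0 0.18 0 0 0 0;0 0 0.18 0 0 0 0;0 0 0.18 0 0 0 0;0 0 0.18 0 0 0 0;0 0 0.13 0 0 0 0;0 0 0 0 0 0 0;0 0 0 0 0 0 0"}}

```text
clock: 39.25
eef_pos: [490.7, 252.2, 160.9]
tool_rot: [-1.571, -0.0, -1.656]
force: [-0.6, -0.4, -1.0]
width: 23.2
```

Request:
{"method": "step_arm", "body": {"moves": "0 0.04 0 0 0 0 0;0 0.03 0 0 0 0 0;0 0.02 0 0 0 0 0;0 0.02 0 0 0 0 0;0 0 0 0 0 0 0"}}

```text
clock: 39.75
eef_pos: [490.9, 252.4, 155.6]
tool_rot: [-1.571, 0.0, -1.655]
force: [-1.2, 0.3, -0.7]
width: 23.6
```

Request:
{"method": "step_arm", "body": {"moves": "0 0.01 0 0 0 0 0;0 0 0 0 0 0 0"}}

```text
clock: 39.95
eef_pos: [490.9, 252.3, 155.5]
tool_rot: [-1.571, 0.0, -1.656]
force: [-1.8, 0.5, 4.3]
width: 22.8
```

Request:
{"method": "step_arm", "body": {"moves": "0 0.01 0 0 0 0 0;0 0 0 0 0 0 0"}}

```text
clock: 40.15
eef_pos: [491.0, 252.4, 155.6]
tool_rot: [-1.571, 0.0, -1.656]
force: [-3.8, -0.7, 9.5]
width: 23.4
```

```bash
python3 snap.py side w_side 220 350 165 310 4
```

```text
40.2 [490.9 252.4 155.5] [-1.571  0.    -1.656] [-2.79 -0.83  9.33] [-0.25  0.67  0.04] 23.2
```

View pics/w_side.png

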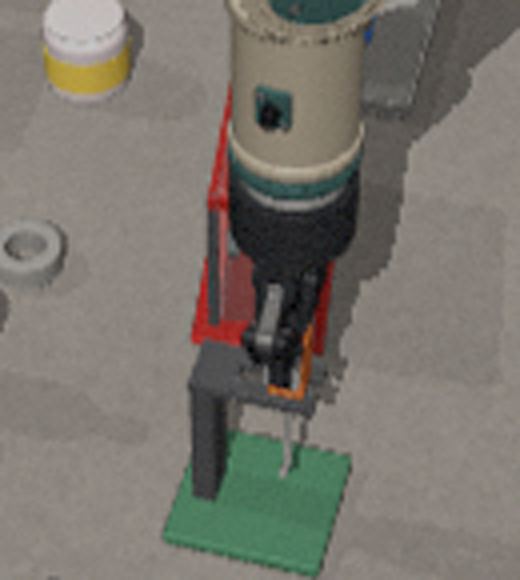

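Request:
{"method": "step_arm", "body": {"moves": "0 -0.015 0 0 0 0 0;0 0 0 0 0 0 0.2;0 0 0 0 0 0 0.35;0 0 0 0 0 0 0.5;0 0 0 0 0 0 0.8;0 0 0 0 0 0 1;0 0 0 0 0 0 1;0 0 0 0 0 0 1;0 0 0 0 0 0 1;0 0 0 0 0 0 1;0 0 0 0 0 0 1"}}

```text
clock: 41.3
eef_pos: [491.0, 252.3, 155.3]
tool_rot: [-1.571, 0.0, -1.656]
force: [-0.1, 0.0, -0.9]
width: 85.7
```

```bash
python3 snap.py side x_side 220 350 165 310 4
```

```text
41.35 [491.  252.3 155.3] [-1.571  0.    -1.656] [ 0.35 -0.62 -0.59] [ 0.01 -0.    0.01] 85.5
```

View pics/x_side.png

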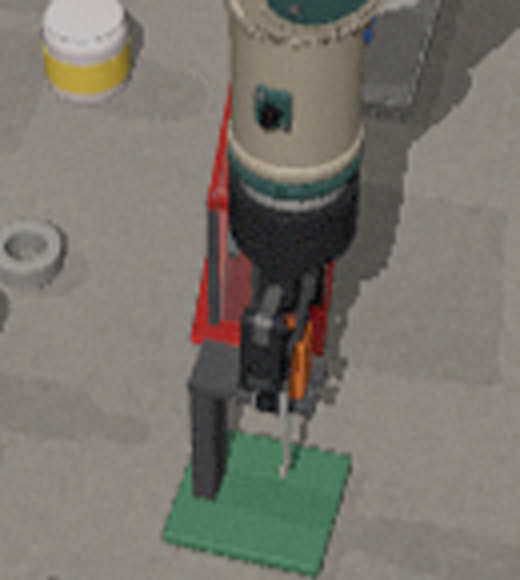

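Request:
{"method": "step_arm", "body": {"moves": "0 -0.1 0 0 0 0 1;0 -0.25 0 0 0 0 1;0 -0.35 0 0 0 0 1;0 -0.4 0 0 0 0 1;0 -0.4 0 0 0 0 1;0 -0.4 0 0 0 0 1;0 -0.4 0 0 0 0 1;0.4 -0.2 0 0 0 0 1;0.5 0 0 0 0 0 1;0.5 0 0 0 0 0 1;0.5 0 0 0 0 0 1;0.3 0 0 0 0 0 1;0 0 0 0 0 0 1;0 0 0 0 0 0 1"}}

```text
clock: 42.75
eef_pos: [481.8, 143.2, 280.6]
tool_rot: [-1.57, 0.001, -1.656]
force: [0.2, 0.4, -1.2]
width: 85.3
```

```bash
python3 snap.py side y_side 0 560 0 420 1;python3 snap.py side y_side2 230 340 125 310 3; python3 snap.py top y_top 0 560 0 420 1
python3 - <<'E'
from cell import get_image,nets
p=get_image("side")
for t in("cassette","cassette_deck","rod","hook","stand_seat","tray"): print(t,[(d["position"],d["conf"]) for d in nets.place_of(p,t)[:2]])
E
```

```text
42.8 [481.8 143.9 280.4] [-1.571e+00  1.000e-03 -1.654e+00] [-0.59  0.77 -0.17] [ 0.02 -0.05  0.04] 85.5
42.85 [481.7 144.1 280.3] [-1.571e+00  1.000e-03 -1.654e+00] [0.17 0.32 0.07] [0.05 0.02 0.03] 85.6
42.9 [481.7 144.1 280.2] [-1.571e+00  1.000e-03 -1.654e+00] [-1.38  1.48  0.15] [0.07 0.03 0.02] 85.6
cassette []
cassette_deck []
rod [([489.9, 251.6, 137.4], 0.62)]
hook [([487.4, 259.7, 59.1], 0.73), ([731.2, 62.2, -1.2], 0.21)]
stand_seat [([490.8, 248.9, 140.1], 0.68), ([740.5, -159.5, 5.7], 0.23)]
tray [([535.5, -253.5, 5.9], 0.68)]
```

View pics/y_side2.png

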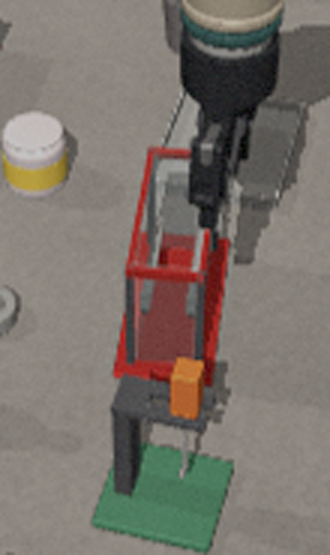

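View pics/y_top.png

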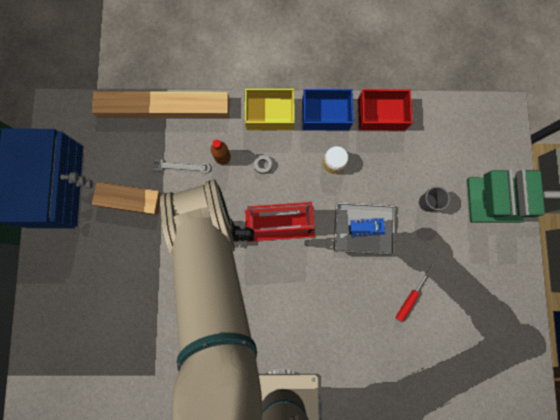

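```bash
python3 -c "
from cell import ctrl
print(ctrl.finish_job()); print(ctrl.read_state()['clock'])"
```

```text
the job is handed in; nothing more can be done
None
the job is handed in; nothing more can be done
```

The job is handed in at about 43 s of the 72 s allowed. The cassette stands in the drip tray and the hook rod hangs back in its fork. `finish_job` gave no verdict, so the results below rest on my own camera and force checks.

- **Fetching:** I felt for the lifting eye in 0.5 to 2 mm steps. Contact came at about 3 N, with the eye roughly 19 mm off the deck's centre, where the camera had also put it. I hooked it and lifted while following the tilt. The cassette hung at about 23° and cleared the rim.
- **Placing:** I set the lower leg down first, moved the hook sideways while the cassette levelled, then unhooked and withdrew. The wrist force never rose above about 6 N while rod and cassette were in contact.
- **Cassette:** the vision network put its deck at about (529, -256), with the tray centre measured at (529, -253). It looked upright. In the last side picture the arm hid it, so the network found nothing there, but the last top picture shows it standing mid-tray.
- **Rod:** the network placed it at (490, 252, 137), within about 5 mm of the seat, and it looked upright. While seating it, the wrist force briefly reached about 9 N against the fork, over the 8 N guideline. I raised the arm slightly before letting go.
- **Bench:** the other things showed no visible shift in the last pictures, judged by eye. The gripper is open and touching nothing.

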